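# Bring the trolley wheel's valve to the top

## Task

Turn the gas-trolley wheel on the stand by pushing its blue spokes with the fingertips through the opening in the wire guard, one spoke after another, until the yellow-capped valve stem is at the very top of the wheel, at twelve o'clock, ready for the pump; either direction will do. Push gently, grasp nothing, keep your fingers off the tyre and the valve stem, leave the other things where they are, then move clear with the wheel at rest.

Things in the scene. Friction and masses are not known exactly. Their poses are not given: they have to be found in the camera images.
- stand: fixed stand: grey base plate 310 x 240 x 12 mm, blue post behind the wheel; origin on the bench below the hub; x horizontal, away from the robot along the wheel's axis, y left seen from the robot, z up; turned a little about z. It holds the wheel leaning back 40 degrees (0.70 rad): the front faces the robot and upward. Wheel frame = this frame raised 175 mm, then turned +0.70 rad about its y
- hub (a point): centre of the wheel on its axle, in the mid-plane of spokes and tyre, 175 mm above the bench; axes as the stand's (not leaning). The hub is 48 mm across and reaches 16 mm before to 34 mm behind the mid-plane; an axle nut reaches 30 mm before it; the post begins 45 mm behind it
- opening (a point): point in the wheel's mid-plane 70 mm straight up the slope from the hub, in the middle of the guard's opening. The fixed guard of 4 mm aluminium wires lies 21 mm before the mid-plane, covering the spokes out to 120 mm from the axle, except in a fan-shaped opening reaching 68 degrees each side of the top. Spokes can be pushed only through this opening
- wheel: grey-tyred wheel, 320 mm across, tyre 44 mm thick, open inside to 115 mm from the axle; origin at the hub centre; x along the axle, z from the hub to the valve stem. Five flat blue spokes 10 mm wide, 8 mm thick, 24 to 115 mm from the axle, at 36, 108, 180, 252, 324 degrees from the stem; 25 mm free behind them. Turns both ways without stops; about 4 N at 70 mm turns it, a little more when fast; stays where left
- stem_tip (a point): inner end of the 13 mm yellow cap of the brass valve stem, 90 mm from the axle in the mid-plane. The stem stands on the rim half-way between two spokes and points at the hub, 90 to 120 mm from the axle. It starts in the lower half, 129 to 180 degrees from the top; at the very top its stand-frame y is 0 and it is highest (about 244 mm above the bench)
- spoke1 (a point): point in the middle of the spoke 36 degrees clockwise (seen from the robot) from the valve stem, 70 mm from the axle; z outward along the spoke, x along the axle (away from the robot), y across the spoke
- spoke2 (a point): point in the middle of the spoke 108 degrees clockwise (seen from the robot) from the valve stem, 70 mm from the axle; z outward along the spoke, x along the axle (away from the robot), y across the spoke
- spoke3 (a point): point in the middle of the spoke 180 degrees clockwise (seen from the robot) from the valve stem, 70 mm from the axle; z outward along the spoke, x along the axle (away from the robot), y across the spoke
- spoke4 (a point): point in the middle of the spoke 252 degrees clockwise (seen from the robot) from the valve stem, 70 mm from the axle; z outward along the spoke, x along the axle (away from the robot), y across the spoke
- spoke5 (a point): point in the middle of the spoke 324 degrees clockwise (seen from the robot) from the valve stem, 70 mm from the axle; z outward along the spoke, x along the axle (away from the robot), y across the spoke
- spanner: loose steel spanner, 140 mm long, about 10 mm thick, lying across the front of the stand's base plate; origin: centre of its underside
- cap_pot: loose small white pot with red lid, 36 mm across, 35 mm high, standing on a rear corner of the stand's base plate; origin: centre of its underside
- mug: loose white mug, 80 mm across, 90 mm high, on the bench; origin: centre of its underside
- soap_bottle: loose white bottle with blue cap, 60 mm across, 150 mm high, on the bench; origin: centre of its underside
- tape_roll: loose blue ring of tape, 90 mm across, 25 mm high, lying flat on the bench; origin: centre of its underside
- gauge: loose steel pressure gauge lying face up, 64 mm across, 27 mm high, with a brass spigot; origin: centre of its underside
- screwdriver: loose screwdriver, 180 mm long, lying on the bench; origin: centre of its underside

How it is judged:
By the outcome, as a careful person would: the job done as asked, in the order asked, and still so for the second after the job is handed in, with the robot touching nothing.
It also fails if it takes over 64 s, if anything falls off the work surface, if the arm or the gripper's body presses on something with over 40 N, if the wrist force passes 120 N, or if a joint passes its speed limit or range.

## Robot

A 6-joint arm with a two-finger parallel gripper is mounted at the origin on the work surface. World frame = base frame: x ahead of the robot, y to its left, z up, the work surface at z = 0. Lengths are in m, angles in rad, forces in N, time in s.
With the tool pointing down it reaches from about 0.275 to 0.75 m from the base axis. Payload 10.2 kg.
Tool frame: the origin (TCP) lies between the finger pads; the fingertips stand 8 mm ahead of it and the grasp point (between the pads) lies 11 mm behind it; z points along the fingers, x is the direction in which the jaws open and shut, and the axes are right-handed (so a half turn about z gives the same grasp; the last joint's range is limited). The gripper opens to 85 mm and grips with 20 to 120 N. Pads are 22 mm wide; open, the fingers measure 114 mm over their backs; the gripper's body (76 mm by 85 mm) begins 54 mm behind the grasp point. The pads swing forward as they close: fully open they stand 13 mm farther back than shut.
Start: joints at [-0.223, 0.313, 1.498, -0, 1.331, -0.223], TCP at [0.525, -0, 0.239] pointing down, gripper open.
Joint ranges: [-2.94, 2.94], [-0.97, 2.17], [0.19, 2.56], [-1.23, 4.37], [0.02, 3.11], [-2.88, 2.88]. Speed limits (rad/s): [2.39, 2.39, 3.01, 3.14, 3.14, 3.14].

## Interface

Orientations are given as a unit quaternion [w, x, y, z].
In Python, from rig import bot gives the robot as it stands.
- The arm moves only by the tool arm_command, never from a script. Its argument "deltas" is one flat list of numbers, 6 for each row, row after row: the shift along the tool's x, y, z in mm, then the turn, a rotation vector about the tool's x, y, z in degrees. A call has 1 to 5 rows; each row is the pose to reach, as a shift and turn from the pose commanded when the call began, along the tool's axes at that moment; what a row does not reach only later rows make up. A row lasts 1/10 s, in which the tool goes at most 50 mm and 8.59 degrees, less where a joint would pass 70% of its speed; a pose out of reach is approached as far as the arm can. A call with a gripper value outside its range is refused whole. "jaw" is the finger opening in mm, from 0 to 85.4, set as the call begins (left out, the last holds). The fingers move at their own pace and stop on an object; the grip force is fixed at half the most. Time passes only in rows, so rows that repeat a pose let the fingers close. It gives the time, the measured TCP pose, the force and the opening at its end, in the units of the state.
- bot.get_obs(): the state, without advancing time (a new reading comes with each control period).
- bot.get_image(name): name is "scene" or "side" or "wrist"; returns a dict with "frame" (400x640x3 uint8, red, green, blue), "intrinsics" (3x3 intrinsics, pixels), "R" (3x3) and "t" (3): a world point X has camera coordinates R X + t; the wrist camera has in their place "tool_from_camera" (4x4, takes a point from camera to tool coordinates, whose origin is the TCP and whose axes are the tool frame's). Camera axes: x right, y down, z forward; pixel columns grow to the right and rows downward; lengths in m; the calibration is good to about 2 mm. The wrist camera is an equidistant fisheye: a pixel r from the principal point sees the ray r / f radians off the axis. A picture is of the moment at which its call begins: read the wrist's pose just before it. There is no depth.
- bot.sign_off(): hands the job in, once; it reports no verdict.
The state is a dict: "time": time; "joint_positions": joint angles; "joint_vel": joint speeds; "joint_torque": joint torques, N m; "position": TCP position; "orientation": TCP orientation; "ft_force": force on the tool from outside, world axes, zero at the start; "torque": the same for the moment, N m; "width": finger opening in m.
Only numpy, scipy, OpenCV 4.12 (cv2) and the standard library are available. Lean on these libraries where they do the work, as an engineer would, in place of code of your own. Each camera call takes 0.05 s, during which the arm holds its last target. There are 200 camera calls.

## Working session

There is one attempt and no reset: what is moved stays moved. The work goes in short steps, Python scripts to look and compute and a tool call to move; the robot and the scene stay as the last step left them, time stands still between calls to the robot, and variables do not carry over. Pictures are saved under pics/ and viewed, about 8 in all and at most 12, crops included, and the job is handed in when it is done.

Besides the shell and the picture viewer there is one more tool, called after ">>>" as name(argument=value, ...) on one line, values as JSON. arm_command: Moves the arm, as the interface text tells. Its arguments: {"type":"object","properties":{"deltas":{"type":"array","items":{"type":"number"}},"jaw":{"type":"number"}},"required":["deltas"]}

```bash
mkdir -p pics; ls; python3 - <<'E'
from rig import bot
import cv2,numpy as np
for n in ("scene","side"):
    d=bot.get_image(n); cv2.imwrite(f"pics/{n}0.png",d["frame"][:,:,::-1])
    np.savez(f"{n}0.npz",**d)
    print(n,d["intrinsics"].tolist(),d["R"].round(4).tolist(),d["t"].round(4).tolist())
o=bot.get_obs();print(o)
E
```

```text
pics
scene [[403.4957185473123, 0.0, 322.2630209045057], [0.0, 403.4957185473123, 201.11190088566124], [0.0, 0.0, 1.0]] [[-0.4325, 0.9015, 0.013], [0.749, 0.3673, -0.5514], [-0.5019, -0.2288, -0.8341]] [0.1969, -0.2318, 1.6052]
side [[396.40988603822075, 0.0, 316.7439153256072], [0.0, 396.40988603822075, 200.43601691943437], [0.0, 0.0, 1.0]] [[-0.9469, -0.3214, -0.009], [-0.2226, 0.6754, -0.7031], [0.2321, -0.6637, -0.711]] [0.4547, 0.2038, 1.1481]
{'time': 0.1, 'joint_positions': array([-2.23433713e-01,  3.13375249e-01,  1.49835098e+00, -1.66524559e-05,
        1.33097690e+00, -2.23433598e-01]), 'joint_vel': array([-2.05075861e-04, -1.99856482e-03, -1.19468088e-03,  2.02006211e-03,
        4.17643503e-04, -3.72798206e-05]), 'joint_torque': array([ 2.30574413e-03, -4.12899542e+01, -2.60142785e+01, -1.81123951e-04,
        3.02137116e-03,  1.15447833e-05]), 'position': array([5.24786987e-01, 1.44350087e-05, 2.38805723e-01]), 'orientation': array([-1.15143144e-04,  9.99999846e-01,  1.92506190e-06, -5.43226910e-04]), 'ft_force': array([ 0.30319476, -0.78766129,  0.24393762]), 'torque': array([-0.0099559 ,  0.01331248, -0.0166212 ]), 'width': 0.08563536871007606}
```

View pics/scene0.png

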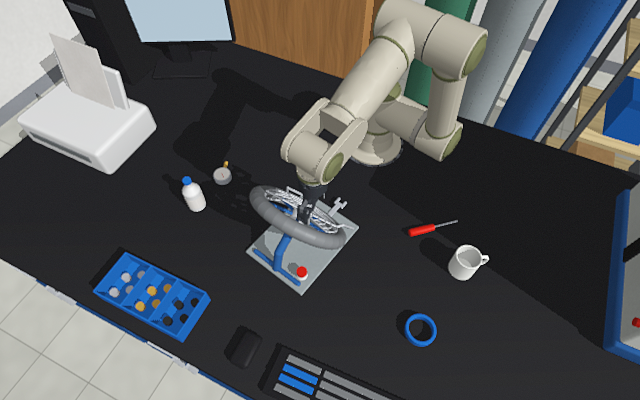

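View pics/side0.png

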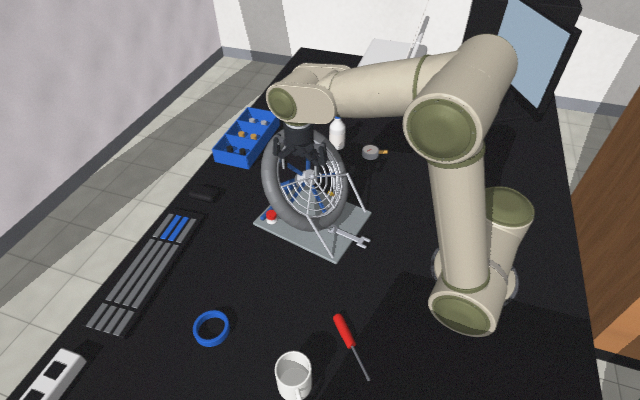

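The scene view shows plate corners near (247,250), (302,294) and (358,226). The side view shows plate corners near (254,222), (336,263) and (370,212), and the yellow cap near (331,192).

```bash
cat > h.py <<'E'
import numpy as np,cv2
from rig import bot
from scipy.spatial.transform import Rotation as Ro
def ray(d,uv):
    v=np.linalg.inv(d["intrinsics"])@[uv[0],uv[1],1.]; v=d["R"].T@v
    return -d["R"].T@d["t"],v/np.linalg.norm(v)
def plane(d,uv,z):
    c,v=ray(d,uv); return c+v*(z-c[2])/v[2]
def proj(d,X):
    q=(d["R"]@np.atleast_2d(X).T).T+d["t"]; q=q@d["intrinsics"].T; return q[:,:2]/q[:,2:]
def tri(d1,u1,d2,u2):
    A=[];b=[]
    for d,u in((d1,u1),(d2,u2)):
        c,v=ray(d,u); P=np.eye(3)-np.outer(v,v);A.append(P);b.append(P@c)
    return np.linalg.lstsq(np.vstack(A),np.hstack(b),rcond=None)[0]
E
python3 - <<'E'
from h import *
s=dict(np.load("scene0.npz"));e=dict(np.load("side0.npz"))
for uv in ((247,250),(302,294),(358,226)):print("sc",plane(s,uv,.012).round(4))
for uv in ((254,222),(336,263),(370,212)):print("sd",plane(e,uv,.012).round(4))
im=e["frame"][110:280,230:400,::-1]; a=cv2.resize(im,(600,600),interpolation=cv2.INTER_CUBIC)
cv2.imwrite("pics/sidecrop.png",a)
h=cv2.cvtColor(np.ascontiguousarray(im),cv2.COLOR_BGR2HSV)
m=cv2.inRange(h,(20,120,100),(35,255,255));ys,xs=np.where(m);print(list(zip(xs+230,ys+110)))
E
```

```text
sc [ 0.6267 -0.192   0.012 ]
sc [0.6815 0.0391 0.012 ]
sc [0.3827 0.1006 0.012 ]
sd [0.6802 0.0374 0.012 ]
sd [0.3842 0.1078 0.012 ]
sd [ 0.3373 -0.122   0.012 ]
[(np.int64(381), np.int64(152)), (np.int64(328), np.int64(191)), (np.int64(328), np.int64(192)), (np.int64(331), np.int64(192)), (np.int64(332), np.int64(192)), (np.int64(327), np.int64(193)), (np.int64(330), np.int64(193)), (np.int64(331), np.int64(193)), (np.int64(332), np.int64(193)), (np.int64(330), np.int64(194)), (np.int64(331), np.int64(194)), (np.int64(332), np.int64(194)), (np.int64(333), np.int64(194)), (np.int64(330), np.int64(195)), (np.int64(331), np.int64(195))]
```

View pics/sidecrop.png

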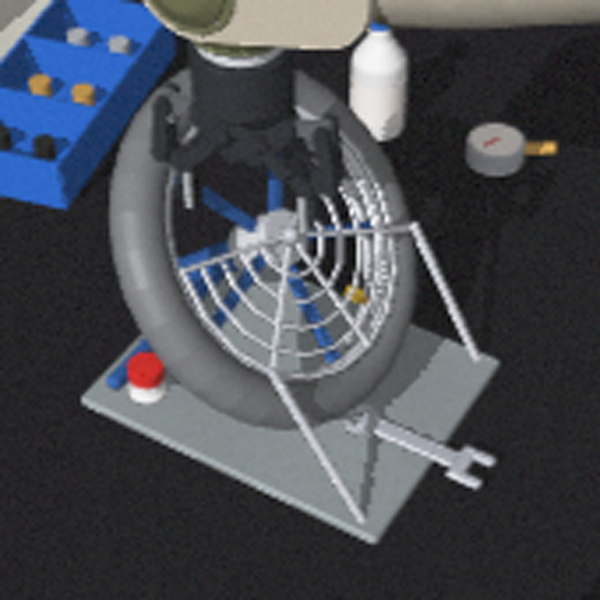

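Crop: the wheel's front is clear. The yellow cap sits at about (331,193) in the full image, lower right as seen from the robot, and the opening is at the top. I'll lift, back off and tilt for a clear look.

>>> arm_command(deltas=[0, 0, -50, 0, 0, 0, 0, 0, -100, 0, 0, 0, -40, 0, -120, 0, 8, 0, -80, 0, -130, 0, 16, 0, -100, 0, -140, 0, 24, 0], jaw=0)

```text
time: 0.6
position: [0.4238, 0.0003, 0.3798]
orientation: [0.001, 0.978, 0.0, 0.208]
ft_force: [1.3, -1.1, 0.9]
width: 0.0122
```

```bash
python3 - <<'E'
from h import *
for n in ("scene","side","wrist"):
    o=bot.get_obs(); d=bot.get_image(n); d.update(p=o["position"],q=o["orientation"]); np.savez(f"{n}1.npz",**d)
print(o["position"],o["orientation"],o["joint_positions"])
cv2.imwrite("pics/wrist1.png",d["frame"][:,:,::-1])
print(d["intrinsics"],d["tool_from_camera"])
a=np.load("scene1.npz")["frame"][160:310,220:380,::-1];b=np.load("side1.npz")["frame"][110:280,230:400,::-1]
cv2.imwrite("pics/both1.png",np.hstack([cv2.resize(a,(400,375),interpolation=2),cv2.resize(b,(375,375),interpolation=2)]))
E
```

```text
[0.42085794 0.00108607 0.38097369] [ 1.01176870e-03  9.77861271e-01 -1.00422808e-04  2.09251765e-01] [-0.3674124  -0.23235115  1.7599282   0.15509833  1.22082374 -0.39141509]
[[309.70691629   0.         319.56143264]
 [  0.         309.70691629 197.88363305]
 [  0.           0.           1.        ]] [[ 9.99999884e-01  1.43302659e-04 -4.59271313e-04  6.56090189e-04]
 [-1.04395930e-05  9.60848338e-01  2.77074849e-01 -7.05319674e-02]
 [ 4.80995641e-04 -2.77074812e-01  9.60848228e-01 -1.34814883e-01]
 [ 0.00000000e+00  0.00000000e+00  0.00000000e+00  1.00000000e+00]]
```

View pics/wrist1.png

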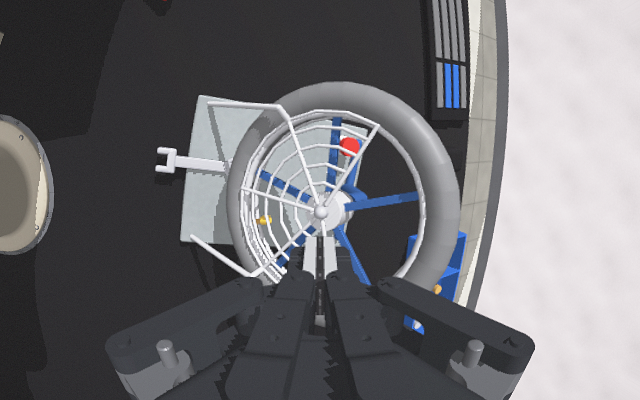

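View pics/both1.png

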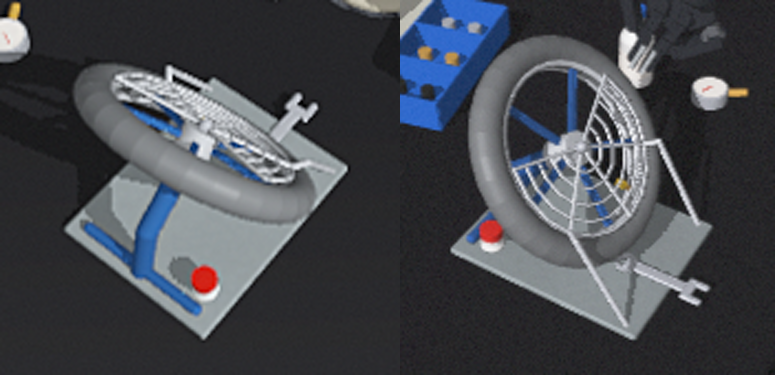

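Wrist view (image right is up the slope, image down is the robot's right): nut (321,213), cap (264,219), spokes through (400,201), (345,243), (336,130) and (275,180). The opening is on the right side, free of wires. In the side view the nut is at about (309.5,176.6).

```bash
cat >> h.py <<'E'
def wray(d,uv):
    K=d["intrinsics"];x=np.array([uv[0]-K[0,2],uv[1]-K[1,2]]);r=np.hypot(*x);th=r/K[0,0]
    v=np.r_[x/r*np.sin(th),np.cos(th)];T=d["tool_from_camera"];q=d["q"];R=Ro.from_quat(np.r_[q[1:],q[0]]).as_matrix()
    return d["p"]+R@T[:3,3],R@T[:3,:3]@v
def tri2(rs):
    A=[np.eye(3)-np.outer(v,v) for c,v in rs];b=[P@c for P,(c,v) in zip(A,rs)]
    X,res=np.linalg.lstsq(np.vstack(A),np.hstack(b),rcond=None)[:2];return X,res**.5
E
python3 - <<'E'
from h import *
e=dict(np.load("side1.npz"));w=dict(np.load("wrist1.npz"))
N,res=tri2([ray(e,(309.5,176.6)),wray(w,(321,212.5))]);print("nut",N,res)
yaw=np.radians(-12.7);Rs=Ro.from_euler('z',yaw).as_matrix()
Rw=Rs@Ro.from_euler('y',.70).as_matrix()
H=N+Rw@[.03,0,0];print("hub",H)
def onw(d,uv,off=0,f=wray):
    c,v=f(d,uv);n=Rw[:,0];P=H+n*off;X=c+v*((P-c)@n)/(v@n);l=Rw.T@(X-H);return l,np.hypot(l[1],l[2]),np.degrees(np.arctan2(-l[1],l[2]))
hsv=cv2.cvtColor(w["frame"],cv2.COLOR_RGB2HSV)
m=cv2.inRange(hsv,(20,120,90),(35,255,255));m[:,:240]=0;m[:,300:]=0
ys,xs=np.where(m);print("cap px",xs.mean(),ys.mean(),onw(w,(xs.mean(),ys.mean())))
# blue pixels by angle about hub, radius 45..105
m=cv2.inRange(hsv,(100,120,60),(125,255,255));ys,xs=np.where(m[80:290,220:440]);
L=[onw(w,(x+220,y+80),-.004) for x,y in zip(xs,ys)]
a=np.array([l[2] for l in L if .05<l[1]<.105]);h,_=np.histogram(a,72,(-180,180))
print([(int(-180+5*i),int(c)) for i,c in enumerate(h) if c>3])
for uv in((418,196),(415,212)):print(onw(w,uv,0))
# tyre inner/outer edges check in wrist: outer extremes
for uv in((228,185),(461,190),(338,82)):print("outer",onw(w,uv,0)[:2])
E
```

```text
nut [ 0.51752415 -0.05222981  0.17524818] [0.00246769]
hub [ 0.53990805 -0.05727424  0.15592165]
cap px 264.4561403508772 220.03508771929825 (array([-9.34296973e-18, -4.52856985e-02, -1.00609167e-01]), np.float64(0.11033131462789467), np.float64(155.76677394574253))
[(-175, 83), (-170, 94), (-110, 8), (-105, 117), (-100, 146), (-85, 4), (-80, 20), (-75, 51), (-70, 22), (-40, 7), (-35, 15), (-30, 190), (-25, 189), (40, 8), (45, 186), (50, 110), (115, 13), (120, 86), (125, 19)]
(array([-3.87920940e-17,  4.68682209e-02,  1.05034565e-01]), np.float64(0.11501691155368078), np.float64(-24.047246642594928))
(array([-6.91573201e-17,  2.70745936e-02,  1.06396896e-01]), np.float64(0.10978767299166173), np.float64(-14.276921929173616))
outer (array([ 7.84370068e-18, -1.11430262e-02, -1.80947542e-01]), np.float64(0.18129031922675307))
outer (array([-5.73641976e-18,  6.73075290e-02,  1.53925376e-01]), np.float64(0.1679979903624069))
outer (array([-6.99033163e-17,  1.67565845e-01, -2.86103116e-02]), np.float64(0.16999077149710523))
```

```bash
python3 - <<'E'
from h import *
e=dict(np.load("side1.npz"));w=dict(np.load("wrist1.npz"));s=dict(np.load("scene1.npz"))
z=.175+.03*np.sin(.7)
for r in(ray(e,(309.5,176.6)),wray(w,(321,212.5)),ray(s,(220+202*.4,160+133*.4))):
    c,v=r;print(c+v*(z-c[2])/v[2])
# wheel outline check: project tyre inner rim circle for candidates later
for n in("side","scene"):
    d=dict(np.load(n+"1.npz"))
    for yaw in(-12.7,):
      R=Ro.from_euler('z',yaw,degrees=True).as_matrix()@Ro.from_euler('y',.7).as_matrix()
      H=np.array([.527,-.046,.175]) if 0 else plane(e,(309.5,176.6),z)+R@[.03,0,0]
      print(n,H,proj(d,[H+R@[0,.14*1.0*np.sin(t)*160/140,.16*np.cos(t)] for t in np.arange(4)*np.pi/2]).round(1).tolist())
o=bot.get_obs();d=bot.get_image("wrist");d.update(p=o["position"],q=o["orientation"]);np.savez("wrist2.npz",**d);print(o["position"],o["joint_vel"].round(4))
E
```

```text
[ 0.51188829 -0.03323874  0.19432653]
[ 0.50695454 -0.04462486  0.19432653]
[ 0.52064433 -0.04173766  0.19432653]
side [ 0.53427219 -0.03828317  0.175     ] [[271.1, 134.3], [271.2, 212.8], [332.5, 219.8], [330.2, 149.9]]
scene [ 0.53427219 -0.03828317  0.175     ] [[272.9, 223.1], [343.1, 250.9], [321.0, 218.6], [260.5, 192.8]]
[4.22918884e-01 3.29838428e-04 3.80538462e-01] [ 0.0162  0.1274 -0.0848 -0.0166  0.0178  0.0197]
```

```bash
cat >> h.py <<'E'
YAW=-12.7; HUB=np.array([.528,-.042,.175])
def Rwheel(): return Ro.from_euler('z',YAW,degrees=True).as_matrix()@Ro.from_euler('y',.7).as_matrix()
def target(phi,r,off): # phi deg clockwise from top seen from robot; off: TCP along axle (+ behind midplane)
    R=Rwheel();p=np.radians(phi);P=HUB+R@[off,-r*np.sin(p),r*np.cos(p)]
    # tool z = axle, tool x = up-slope, tool y = z cross x
    Rt=np.c_[R[:,2],np.cross(R[:,0],R[:,2]),R[:,0]];return P,Rt
def delta(phi,r,off,cmd=None):
    P,Rt=target(phi,r,off)
    if cmd is None:
        o=bot.get_obs();q=o["orientation"];p0=o["position"];R0=Ro.from_quat(np.r_[q[1:],q[0]]).as_matrix()
    else:p0,R0=cmd
    return (R0.T@(P-p0)*1e3).round(1),np.degrees(Ro.from_matrix(R0.T@Rt).as_rotvec()).round(2)
E
python3 - <<'E'
from h import *
e=dict(np.load("side1.npz"));z=.175+.03*np.sin(.7)
print(plane(e,(312,175.7),z)+Rwheel()@[.03,0,0])
print(delta(0,.062,-.14),bot.get_obs()["position"])
E
```

```text
[ 0.52866472 -0.04424508  0.175     ]
(array([ 7.8, 27.1, 77. ]), array([-7.62, 26.01, 10.24])) [ 4.24381461e-01 -5.35033918e-05  3.79968449e-01]
```

>>> arm_command(deltas=[2, 7, 19, -1.9, 6.5, 2.56, 4, 14, 38, -3.8, 13, 5.1, 6, 20, 58, -5.7, 19.5, 7.7, 7.8, 27.1, 77, -7.62, 26, 10.24, 7.8, 27.1, 77, -7.62, 26, 10.24])

```text
time: 1.3
position: [0.4626, -0.0266, 0.3071]
orientation: [0.045, 0.903, -0.1, 0.415]
ft_force: [0.1, 1.1, -0.1]
width: -0.0002
```

>>> arm_command(deltas=[0, 0, 0, 0, 0, 0, 0, 0, 0, 0, 0, 0, 0, 0, 0, 0, 0, 0])

```text
time: 1.6
position: [0.4638, -0.0272, 0.3132]
orientation: [0.046, 0.902, -0.1, 0.419]
ft_force: [0.6, -0.6, 0.9]
width: 0.0002
```

```bash
python3 - <<'E'
from h import *
o=bot.get_obs();d=bot.get_image("wrist");d.update(p=o["position"],q=o["orientation"]);np.savez("wrist3.npz",**d)
print(o["position"],o["orientation"],o["joint_positions"].round(2),abs(o["joint_vel"]).max(),delta(0,.062,-.14))
cv2.imwrite("pics/wrist3.png",d["frame"][:,:,::-1])
E
```

```text
[ 0.46379307 -0.02722783  0.31320745] [ 0.04615686  0.90153476 -0.09952279  0.4185688 ] [-0.38 -0.26  2.13  0.29  0.43 -0.37] 0.018327887010629734 (array([-1. ,  0.3, -0.6]), array([-0.07,  0.08,  0.05]))
```

View pics/wrist3.png

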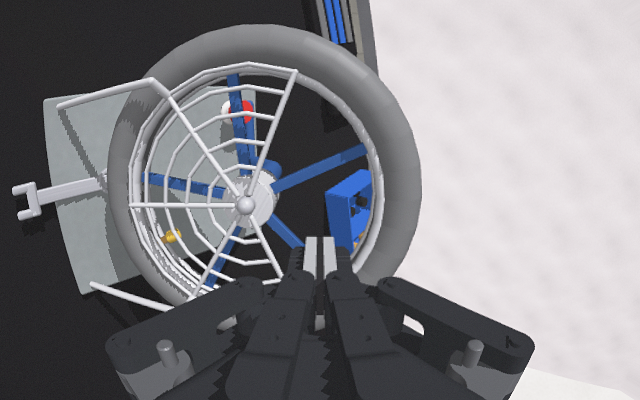

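Reached the aligned standoff. Nut (246,205), cap (171,237), opening-edge wire to (296,72), spokes through (330,158) and (285,236).

```bash
cat > meas.py <<'E'
from h import *
import sys
def onw(d,uv,off=0):
    Rw=Rwheel();c,v=wray(d,uv);n=Rw[:,0];P=HUB+n*off;X=c+v*((P-c)@n)/(v@n);l=Rw.T@(X-HUB)
    return l,np.hypot(l[1],l[2]),np.degrees(np.arctan2(-l[1],l[2]))
def stem(d,x1=450):
    hsv=cv2.cvtColor(d["frame"],cv2.COLOR_RGB2HSV);m=cv2.inRange(hsv,(20,120,90),(35,255,255))
    n,_,st,ce=cv2.connectedComponentsWithStats(m)
    return [(ce[i].round(1).tolist(),int(st[i,4]),round(onw(d,ce[i])[1]*1e3,1),round(onw(d,ce[i])[2],1)) for i in range(1,n) if st[i,4]>6 and onw(d,ce[i])[1]<.13]
def spokes(d):
    hsv=cv2.cvtColor(d["frame"],cv2.COLOR_RGB2HSV);m=cv2.inRange(hsv,(100,120,60),(125,255,255));ys,xs=np.where(m)
    L=[onw(d,(x,y),-.004) for x,y in zip(xs,ys)]
    a=np.array([l[2] for l in L if .05<l[1]<.08]);h,_=np.histogram(a,90,(-180,180))
    return [(int(-178+4*i),int(c)) for i,c in enumerate(h) if c>5]
E
python3 - <<'E'
from meas import *
d=dict(np.load("wrist3.npz"));Rw=Rwheel()
l=onw(d,(246,205),-.03)[0];print("nut local",l,"world shift",Rw@(l-[-.03,0,0]))
for n,uv,o in(("edge",(296,72),-.021),("top outer",(421,165),0),("bot outer",(108,190),0),("left outer",(290,25),0)):print(n,onw(d,uv,o)[0].round(4),round(onw(d,uv,o)[1],4),onw(d,uv,o)[2])
print(stem(d),spokes(d))
E
```

```text
nut local [-0.03       -0.00562109  0.00172352] world shift [-0.00015262 -0.00572767  0.00131822]
edge [-0.021   0.1033  0.0446] 0.1125 -66.64595854289176
top outer [-0.      0.0241  0.1578] 0.1596 -8.66908823958805
bot outer [ 0.      0.0006 -0.1669] 0.1669 -179.77967246552362
left outer [-0.      0.1497  0.0375] 0.1543 -75.93304443737443
[([178.3, 232.1], 19, np.float64(93.5), np.float64(151.3)), ([170.0, 236.7], 89, np.float64(105.9), np.float64(151.5))] [(-178, 72), (-174, 105), (-170, 43), (-102, 78), (-98, 131), (-94, 104), (-90, 57), (-86, 73), (-22, 143), (-18, 170), (-14, 95), (-2, 45), (2, 77), (6, 71), (10, 59), (14, 50), (18, 37), (22, 19), (46, 33), (50, 94), (54, 77), (58, 48), (110, 6), (114, 66), (118, 41), (178, 18)]
```

```bash
sed -i 's/\[.528,-.042,.175\]/[.528,-.0475,.175]/' h.py; python3 - <<'E'
from meas import *
d=dict(np.load("wrist3.npz"))
print(stem(d),spokes(d))
for a in((16,.058,-.04),(16,.058,-.001)):print(delta(*a))
E
```

```text
[([178.3, 232.1], 19, np.float64(92.4), np.float64(154.4)), ([170.0, 236.7], 89, np.float64(104.8), np.float64(154.2))] [(-174, 81), (-170, 105), (-166, 50), (-102, 70), (-98, 107), (-94, 93), (-90, 77), (-86, 54), (-30, 6), (-26, 156), (-22, 170), (-18, 77), (-6, 51), (-2, 85), (2, 71), (6, 67), (10, 60), (14, 49), (18, 36), (22, 18), (46, 79), (50, 58), (54, 53), (114, 22), (118, 86), (122, 29)]
(array([ -6.3,  21.8, 100.3]), array([-0.07,  0.08,  0.05]))
(array([ -6.3,  21.8, 139.3]), array([-0.07,  0.08,  0.05]))
```

Stem at 154.3°, spokes at about −25.7°, 46.3° and 118.3°. I'll turn the wheel anticlockwise, inserting at 10° first.

>>> arm_command(deltas=[-2, 8, 30, 0, 0, 0, -5, 16, 60, 0, 0, 0, -5, 16, 90, 0, 0, 0, -5, 16, 100, 0, 0, 0, -5, 16, 100, 0, 0, 0])

```text
time: 2.15
position: [0.5316, -0.0588, 0.2427]
orientation: [0.046, 0.902, -0.1, 0.418]
ft_force: [0.4, 0.1, -0.4]
width: -0.0001
```

```bash
python3 - <<'E'
from meas import *
o=bot.get_obs();d=bot.get_image("wrist");d.update(p=o["position"],q=o["orientation"]);np.savez("wrist4.npz",**d)
print(delta(10,.058,-.001),o["ft_force"]); print(onw(d,(0,0))[2])
cv2.imwrite("pics/wrist4.png",d["frame"][:,:,::-1])
E
```

```text
(array([ 1.1, -0. , 38.9]), array([-0.1 ,  0.14,  0.02])) [ 0.44318452  0.06072272 -0.41737595]
-140.08130475746106
```

View pics/wrist4.png

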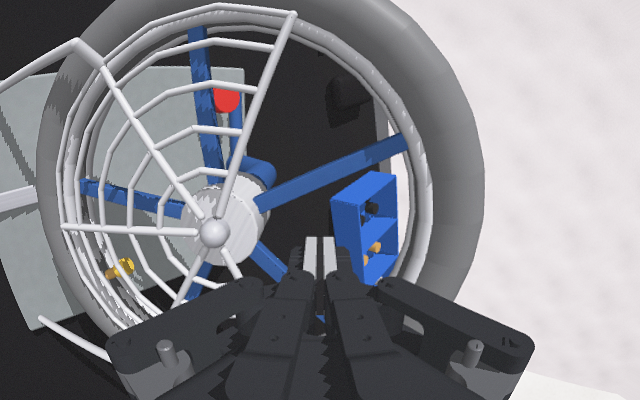

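Wrist view: the fingertips stand between the spoke ending at (405,140) and the one at (275,262), inside the opening. The cap is at (125,266). Now insert.

>>> arm_command(deltas=[0, 0, 10, 0, 0, 0, 0, 0, 20, 0, 0, 0, 0, 0, 30, 0, 0, 0, 0, 0, 36, 0, 0, 0, 0, 0, 36, 0, 0, 0])

```text
time: 2.7
position: [0.558, -0.0646, 0.2211]
orientation: [0.046, 0.901, -0.1, 0.419]
ft_force: [-0.4, 0.1, 0.1]
width: -0.0001
```

```bash
python3 - <<'E'
from meas import *
print(delta(10,.058,-.003),bot.get_obs()["ft_force"])
import numpy as np
for p in range(10,-44,-6):print(p,(58*np.cos(np.radians(p))-57.1).round(1),(58*np.sin(np.radians(p))-10.1).round(1))
E
```

```text
(array([ 0.6, -0. ,  1.5]), array([-0.09,  0.04,  0.03])) [-0.42576443  0.05922086  0.14921956]
10 0.0 -0.0
4 0.8 -6.1
-2 0.9 -12.1
-8 0.3 -18.2
-14 -0.8 -24.1
-20 -2.6 -29.9
-26 -5.0 -35.5
-32 -7.9 -40.8
-38 -11.4 -45.8
```

No contact. First stroke to the left, along the arc.

>>> arm_command(deltas=[0.8, -6, 1, 0, 0, 0, 0.9, -12, 1, 0, 0, 0, 0.3, -18, 1, 0, 0, 0, -0.8, -24, 1, 0, 0, 0, -2.6, -30, 1, 0, 0, 0])

```text
time: 3.2
position: [0.5636, -0.036, 0.2195]
orientation: [0.047, 0.901, -0.1, 0.42]
ft_force: [-2.9, -7.7, 1.0]
width: -0.0001
```

>>> arm_command(deltas=[-2.4, -5.6, 0, 0, 0, 0, -5.3, -10.9, 0, 0, 0, 0, -8.8, -15.9, 0, 0, 0, 0, -10, -17.5, 0, 0, 0, 0, -10, -17.5, 0, 0, 0, 0])

```text
time: 3.7
position: [0.5611, -0.0169, 0.2117]
orientation: [0.047, 0.901, -0.1, 0.42]
ft_force: [-2.3, -2.8, 2.6]
width: 0.0001
```

```bash
cat > look.py <<'E'
from meas import *
n=sys.argv[1]
o=bot.get_obs();d=bot.get_image("wrist");d.update(p=o["position"],q=o["orientation"]);np.savez(n+".npz",**d)
R=Rwheel();l=R.T@(o["position"]-HUB);print("t",o["time"],"tool x,y,z local mm",(np.r_[l[2],-l[1],l[0]]*1e3).round(1),"phi",np.degrees(np.arctan2(-l[1],l[2])).round(1),"F wheel(x up,y right,z in)",(R.T@o["ft_force"])[[2,1,0]].round(1)*[1,-1,1])
print("stem",stem(d),"\nspokes",spokes(d));cv2.imwrite(f"pics/{n}.png",d["frame"][:,:,::-1])
E
python3 look.py w5
```

```text
t 3.7 tool x,y,z local mm [ 44.5 -37.1  -4.1] phi -39.8 F wheel(x up,y right,z in) [ 0.9  3.3 -2.9]
stem [] 
spokes [(-138, 133), (-134, 268), (-130, 276), (-126, 155), (-86, 269), (-82, 378), (-78, 250), (-74, 238), (-70, 7), (-66, 104), (-62, 446), (-58, 582), (-54, 326), (-46, 57), (-42, 188), (-38, 171), (-34, 164), (-30, 188), (-26, 192), (-22, 166), (-18, 75)]
```

First stroke turned the wheel about 34°. Now withdraw, move to φ≈42° and insert.

>>> arm_command(deltas=[0, 2, -12, 0, 0, 0, 0, 2, -36, 0, 0, 0, 0, 30, -38, 0, 0, 0, 0, 60, -38, 0, 0, 0, -1.5, 76, -38, 0, 0, 0])

```text
time: 4.25
position: [0.5187, -0.0652, 0.232]
orientation: [0.046, 0.904, -0.101, 0.413]
ft_force: [0.1, 0.5, -0.7]
width: -0.0002
```

>>> arm_command(deltas=[0, 0, 0, 0, 0, 0, 0, 0, 0, 0, 0, 0])

```text
time: 4.45
position: [0.5188, -0.0653, 0.2315]
orientation: [0.046, 0.904, -0.102, 0.412]
ft_force: [0.9, -0.1, 0.4]
width: 0.0007
```

```bash
python3 look.py w6
```

```text
t 4.45 tool x,y,z local mm [ 39.9  19.4 -40.3] phi 25.9 F wheel(x up,y right,z in) [ 0.9 -0.1  0.5]
stem [] 
spokes [(-138, 27), (-134, 24), (-130, 219), (-126, 35), (-90, 30), (-86, 68), (-62, 324), (-58, 451), (-54, 246), (-14, 152), (-10, 295), (-6, 364), (-2, 322), (2, 260), (6, 310), (10, 342), (14, 355), (18, 348), (22, 300), (26, 204), (30, 152), (34, 97), (38, 20), (82, 19), (86, 53), (90, 14), (150, 25), (154, 166), (158, 176), (162, 37)]
```

View pics/w6.png

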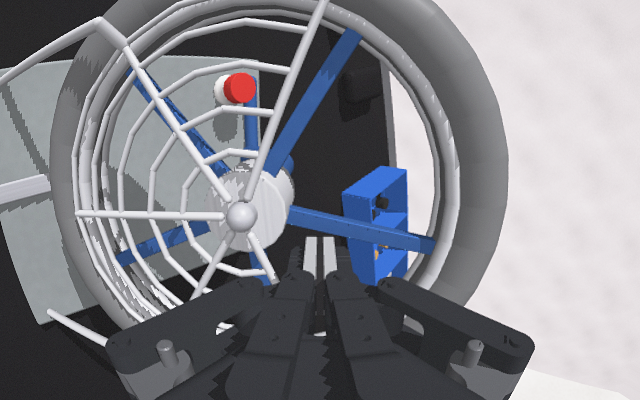

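Wrist view: the nearest spoke runs from (290,212) to (435,245) and the tips are just below it. The sideways move fell short, so I'll check the joints.

```bash
python3 - <<'E'
from meas import *
o=bot.get_obs();print(o["joint_positions"].round(3),delta(42,.058,-.038),delta(42,.058,-.003))
E
```

```text
[-0.421  0.006  2.132  0.761  0.216 -0.88 ] (array([ 3.3, 19.9,  2.2]), array([ 0.09,  0.88, -0.09])) (array([ 3.8, 19.8, 37.2]), array([ 0.09,  0.88, -0.09]))
```

>>> arm_command(deltas=[1, 4, 0, 0, 0.2, 0, 2, 8, 0, 0, 0.4, 0, 3, 12, 0, 0, 0.6, 0, 3.3, 16, 0, 0, 0.9, 0, 3.3, 20, 0, 0, 0.9, 0])

```text
time: 5.0
position: [0.5167, -0.0845, 0.2337]
orientation: [0.047, 0.901, -0.101, 0.419]
ft_force: [-0.5, 0.3, 0.5]
width: -0.0001
```

```bash
python3 - <<'E'
from meas import *
o=bot.get_obs();print(o["joint_positions"].round(3),delta(42,.058,-.038),delta(42,.058,-.003))
E
```

```text
[-4.830e-01  1.000e-03  2.140e+00  9.390e-01  2.460e-01 -1.094e+00] (array([0.1, 0.3, 2.1]), array([ 0.04, -0.01, -0.03])) (array([ 0.1,  0.2, 37.1]), array([ 0.04, -0.01, -0.03]))
```

>>> arm_command(deltas=[0, 0, 10, 0, 0, 0, 0, 0, 20, 0, 0, 0, 0, 0, 30, 0, 0, 0, 0, 0, 36, 0, 0, 0, 0, 0, 36, 0, 0, 0])

```text
time: 5.5
position: [0.5437, -0.0908, 0.21]
orientation: [0.047, 0.901, -0.101, 0.419]
ft_force: [0.2, -0.3, 0.0]
width: -0.0002
```

```bash
python3 - <<'E'
from meas import *
o=bot.get_obs();print(o["joint_positions"].round(3),delta(42,.058,-.003),o["ft_force"])
for p in range(42,-44,-6):print(p,(58*np.cos(np.radians(p))-43.1).round(1),(58*np.sin(np.radians(p))-38.8).round(1))
E
```

```text
[-0.462  0.109  2.101  1.176  0.198 -1.325] (array([ 0.4, -0. ,  0.5]), array([ 0.05,  0.05, -0.05])) [ 0.19270736 -0.25609665  0.04089803]
42 0.0 0.0
36 3.8 -4.7
30 7.1 -9.8
24 9.9 -15.2
18 12.1 -20.9
12 13.6 -26.7
6 14.6 -32.7
0 14.9 -38.8
-6 14.6 -44.9
-12 13.6 -50.9
-18 12.1 -56.7
-24 9.9 -62.4
-30 7.1 -67.8
-36 3.8 -72.9
-42 0.0 -77.6
```

>>> arm_command(deltas=[4, -4.7, 0, 0, 0, 0, 7.3, -9.8, 0, 0, 0, 0, 10, -15.2, 0, 0, 0, 0, 12.3, -20.9, 0, 0, 0, 0, 13.8, -26.7, 0, 0, 0, 0])

```text
time: 6.0
position: [0.5574, -0.0675, 0.2207]
orientation: [0.048, 0.901, -0.101, 0.419]
ft_force: [-4.8, -6.8, -2.5]
width: -0.0
```

>>> arm_command(deltas=[1, -6, 0, 0, 0, 0, 1.3, -12.1, 0, 0, 0, 0, 1, -18.2, 0, 0, 0, 0, 0, -24.2, 0, 0, 0, 0, -1.5, -30, 0, 0, 0, 0])

```text
time: 6.5
position: [0.5638, -0.0383, 0.2207]
orientation: [0.048, 0.9, -0.101, 0.42]
ft_force: [-3.1, -7.8, 1.3]
width: -0.0002
```

```bash
python3 look.py w7
```

```text
t 6.5 tool x,y,z local mm [ 56.1 -16.9  -4.3] phi -16.7 F wheel(x up,y right,z in) [ 0.1  8.3 -1.8]
stem [] 
spokes [(-178, 180), (-174, 62), (-114, 198), (-110, 321), (-106, 357), (-102, 114), (-82, 26), (-78, 414), (-74, 76), (-70, 37), (-66, 132), (-62, 130), (-58, 130), (-54, 111), (-50, 34), (-42, 12), (-38, 490), (-34, 589), (-30, 505), (-26, 241), (-22, 224), (-18, 132), (-14, 123), (-10, 118), (-6, 60), (-2, 12), (174, 118), (178, 166)]
```

>>> arm_command(deltas=[-2.2, -5.7, 0, 0, 0, 0, -5, -11.1, 0, 0, 0, 0, -8.3, -16.2, 0, 0, 0, 0, -11, -19.7, 0, 0, 0, 0, -11, -19.7, 0, 0, 0, 0])

```text
time: 7.05
position: [0.5613, -0.0168, 0.2122]
orientation: [0.047, 0.901, -0.101, 0.42]
ft_force: [-0.8, -0.9, 1.0]
width: -0.0
```

```bash
python3 look.py w8
```

```text
t 7.05 tool x,y,z local mm [ 45.  -37.2  -4.3] phi -39.6 F wheel(x up,y right,z in) [ 0.4  1.1 -1.1]
stem [] 
spokes [(-138, 128), (-134, 264), (-130, 277), (-126, 170), (-86, 233), (-82, 396), (-78, 247), (-74, 237), (-66, 108), (-62, 427), (-58, 579), (-54, 355), (-46, 52), (-42, 182), (-38, 164), (-34, 155), (-30, 181), (-26, 186), (-22, 160), (-18, 75)]
```

>>> arm_command(deltas=[0, 2, -12, 0, 0, 0, 0, 2, -36, 0, 0, 0, 0, 14, -38, 0, 0, 0, 0, 26, -38, 0, 0, 0, 0, 38, -38, 0, 0, 0])

```text
time: 7.6
position: [0.5243, -0.0476, 0.2364]
orientation: [0.047, 0.901, -0.101, 0.42]
ft_force: [-0.5, -0.3, -0.5]
width: 0.0001
```

>>> arm_command(deltas=[0, 8, 0, 0, 0, 0, 0, 16, 0, 0, 0, 0, 0, 24, 0, 0, 0, 0, 0, 32, 0, 0, 0, 0, 0, 34, 0, 0, 0, 0])

```text
time: 8.1
position: [0.5168, -0.0812, 0.2362]
orientation: [0.047, 0.901, -0.101, 0.419]
ft_force: [0.7, 0.1, -0.6]
width: -0.0
```

```bash
python3 look.py w9; python3 - <<'E'
from meas import *
print(delta(38,.056,-.038))
E
```

```text
t 8.1 tool x,y,z local mm [ 44.5  35.3 -42.1] phi 38.4 F wheel(x up,y right,z in) [-0.1 -0.3  0.9]
stem [] 
spokes [(-138, 32), (-134, 32), (-130, 174), (-126, 34), (-86, 13), (-82, 8), (-62, 309), (-58, 440), (-54, 267), (-6, 92), (-2, 223), (2, 295), (6, 306), (10, 306), (14, 378), (18, 374), (22, 326), (26, 218), (30, 177), (34, 126), (38, 27), (82, 81), (86, 136), (90, 136), (94, 36), (150, 21), (154, 173), (158, 186), (162, 38)]
(array([-0.4, -0.8,  4.1]), array([ 0.12, -0.04, -0.08]))
```

>>> arm_command(deltas=[0, 0, 10, 0, 0, 0, 0, 0, 20, 0, 0, 0, 0, 0, 30, 0, 0, 0, 0, 0, 38, 0, 0, 0, 0, 0, 38, 0, 0, 0])

```text
time: 8.65
position: [0.5455, -0.0868, 0.2109]
orientation: [0.047, 0.901, -0.101, 0.419]
ft_force: [-0.0, -0.3, -0.3]
width: 0.0
```

>>> arm_command(deltas=[3.4, -4.8, 0, 0, 0, 0, 6.2, -10, 0, 0, 0, 0, 8.5, -15.3, 0, 0, 0, 0, 10.2, -21, 0, 0, 0, 0, 11.4, -26.7, 0, 0, 0, 0])

```text
time: 9.15
position: [0.5577, -0.0632, 0.22]
orientation: [0.048, 0.901, -0.102, 0.419]
ft_force: [-5.1, -7.4, -1.4]
width: 0.0004
```

>>> arm_command(deltas=[0.6, -5, 0, 0, 0, 0, 0.6, -10, 0, 0, 0, 0, 0.3, -14, 0, 0, 0, 0, -0.2, -17, 0, 0, 0, 0, -0.2, -17, 0, 0, 0, 0])

```text
time: 9.65
position: [0.5618, -0.046, 0.2205]
orientation: [0.047, 0.901, -0.101, 0.42]
ft_force: [-0.4, -2.0, 0.9]
width: 0.0002
```

```bash
python3 look.py w10
```

```text
t 9.65 tool x,y,z local mm [55.9 -8.9 -4.3] phi -9.0 F wheel(x up,y right,z in) [ 0.8  2.1 -0.5]
stem [] 
spokes [(-178, 178), (-174, 196), (-170, 176), (-166, 7), (-110, 15), (-106, 313), (-102, 383), (-98, 354), (-94, 9), (-82, 6), (-78, 309), (-74, 57), (-70, 26), (-66, 68), (-62, 64), (-58, 68), (-54, 70), (-50, 42), (-34, 121), (-30, 614), (-26, 576), (-22, 463), (-18, 275), (-14, 232), (-10, 160), (-6, 148), (-2, 103), (2, 44), (178, 41)]
```

View pics/w10.png

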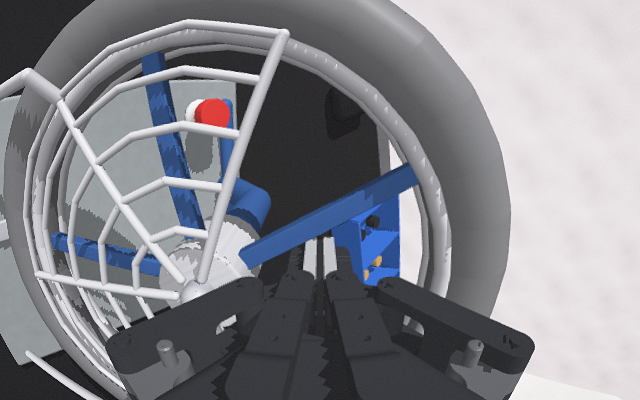

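The pushed spoke (240,255)–(415,172) is at about −29.6°, so the stem is about 6° short. I'll creep on by about 5°.

>>> arm_command(deltas=[-0.3, -1.5, 0, 0, 0, 0, -0.6, -3, 0, 0, 0, 0, -0.9, -4.2, 0, 0, 0, 0, -1.1, -5.2, 0, 0, 0, 0, -1.1, -5.2, 0, 0, 0, 0])

```text
time: 10.2
position: [0.5625, -0.0413, 0.2196]
orientation: [0.048, 0.901, -0.101, 0.42]
ft_force: [-1.7, -4.6, 0.3]
width: 0.0001
```

>>> arm_command(deltas=[0, 2, 0, 0, 0, 0, 0, 3, -20, 0, 0, 0, 0, 3, -45, 0, 0, 0, -10, 3, -90, 0, 0, 0, -20, -10, -130, 0, 0, 0])

```text
time: 10.7
position: [0.4535, -0.0066, 0.288]
orientation: [0.048, 0.901, -0.102, 0.419]
ft_force: [0.7, 1.0, 0.8]
width: 0.0001
```

>>> arm_command(deltas=[0, 0, 0, 0, 0, 0, 0, 0, 0, 0, 0, 0, 0, 0, 0, 0, 0, 0])

```text
time: 11.0
position: [0.4555, -0.0065, 0.2871]
orientation: [0.047, 0.901, -0.101, 0.419]
ft_force: [-0.5, -0.2, -1.1]
width: 0.0002
```

```bash
python3 look.py w11; python3 - <<'E'
from h import *
for n in("side","scene"):
    d=bot.get_image(n);np.savez(n+"2.npz",**d);h=cv2.cvtColor(d["frame"],cv2.COLOR_RGB2HSV);m=cv2.inRange(h,(20,110,90),(35,255,255))
    Rw=Rwheel();k,_,st,ce=cv2.connectedComponentsWithStats(m);pr=proj(d,[HUB+Rw@[0,0,.0965]]);print(n,"pred cap",pr.round(1),[(ce[i].round(1).tolist(),int(st[i,4])) for i in range(1,k) if np.hypot(*(ce[i]-pr[0]))<20])
E
```

```text
t 11.0 tool x,y,z local mm [  34.4  -24.1 -133.2] phi -35.0 F wheel(x up,y right,z in) [-1.1  0.3  0.4]
stem [([384.2, 224.0], 169, np.float64(95.8), np.float64(4.9))] 
spokes [(-178, 106), (-174, 36), (-110, 109), (-106, 118), (-102, 101), (-98, 103), (-38, 54), (-34, 172), (-30, 170), (-26, 38), (-22, 82), (-18, 144), (-14, 151), (-10, 152), (-6, 137), (-2, 145), (2, 125), (6, 140), (10, 127), (14, 122), (18, 114), (22, 99), (26, 81), (30, 40), (34, 14), (106, 24), (110, 60), (114, 60), (174, 22), (178, 94)]
side pred cap [[287.3 150.9]] [([287.0, 148.0], 1), ([289.8, 150.7], 22)]
scene pred cap [[282.6 219. ]] []
```

View pics/w11.png

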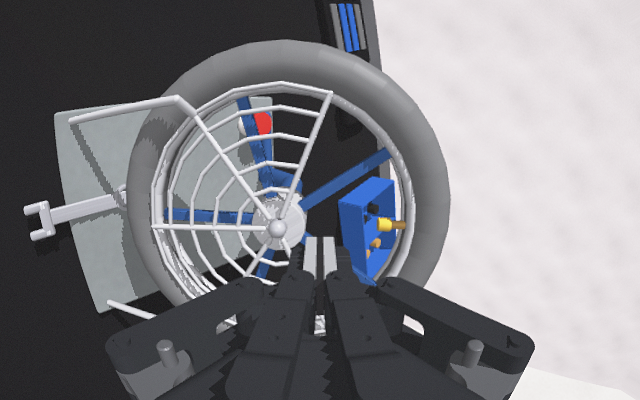

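The cap at (384,224) with its root at (403,226) is still right of 12 o'clock. The opposite spoke runs (166,215)–(240,216) and the nut is at (278,229). I'll get the wheel angle in a way that doesn't depend on the hub estimate.

```bash
python3 - <<'E'
from meas import *
for n in("wrist3","w11"):
    d=dict(np.load(n+".npz"));hsv=cv2.cvtColor(d["frame"],cv2.COLOR_RGB2HSV);m=cv2.inRange(hsv,(100,120,60),(125,255,255))
    nut={"wrist3":(246,205),"w11":(278,229)}[n];print(n,"nut",(onw(d,nut,-.03)[0]*1e3).round(1))
    ys,xs=np.where(m);L=np.array([np.r_[onw(d,(x,y),-.004)[0][1:]*1e3] for x,y in zip(xs,ys)])
    r=np.hypot(*L.T);a=np.degrees(np.arctan2(-L[:,0],L[:,1]))
    s=154.3 if n=="wrist3" else 4.5
    C=[];D=[]
    for k in(36,108,180,252,324):
        t=(s+k+180)%360-180
        if abs(t)>178 or n: 
            u=np.array([-np.sin(np.radians(t)),np.cos(np.radians(t))]);v=np.array([u[1],-u[0]])
            along=L@u;ac=L@v;q=(along>45)&(along<110)&(abs(ac)<11)
            if q.sum()<60: print(k,"few");continue
            p=np.polyfit(along[q],ac[q],1);print(k,"px",q.sum(),"ang %.1f"%(t-np.degrees(np.arctan(p[0]))),"ang - expected stem: %.1f"%(t-np.degrees(np.arctan(p[0]))-k),"offset at 0: %.1f mean ac %.1f"%(p[1],ac[q].mean()))
    print("stem",[(x[2],x[3]) for x in stem(d)])
d=dict(np.load("w11.npz"));print([(onw(d,u,-.021)[0]*1e3).round(1).tolist() for u in((330,93),)])
c=onw(d,(165,214),-.004)[0];e=onw(d,(384.2,224),0)[0];v=e-c;print("line stem-opposite spoke angle",np.degrees(np.arctan2(-v[1],v[2])))
E
```

```text
wrist3 nut [-30.   -0.5   0.7]
36 px 505 ang -168.5 ang - expected stem: -204.5 offset at 0: 2.4 mean ac 0.9
108 px 745 ang -100.2 ang - expected stem: -208.2 offset at 0: -4.6 mean ac -1.3
180 px 883 ang -24.4 ang - expected stem: -204.4 offset at 0: -1.6 mean ac -3.4
252 px 256 ang 42.1 ang - expected stem: -209.9 offset at 0: -7.4 mean ac -3.3
324 px 293 ang 121.8 ang - expected stem: -202.2 offset at 0: 3.9 mean ac -0.9
stem [(np.float64(92.4), np.float64(154.4)), (np.float64(104.8), np.float64(154.2))]
w11 nut [-30.   -0.9   0.3]
36 px 292 ang 50.2 ang - expected stem: 14.2 offset at 0: 21.5 mean ac 5.3
108 px 150 ang 112.9 ang - expected stem: 4.9 offset at 0: 1.6 mean ac 1.2
180 px 543 ang -177.0 ang - expected stem: -357.0 offset at 0: 2.7 mean ac 4.7
252 px 819 ang -109.4 ang - expected stem: -361.4 offset at 0: -5.1 mean ac 2.6
324 px 959 ang -32.8 ang - expected stem: -356.8 offset at 0: -1.0 mean ac 0.8
stem [(np.float64(95.8), np.float64(4.9))]
[[-21.0, 108.8, 43.1]]
line stem-opposite spoke angle 2.756059782759419
```

>>> arm_command(deltas=[0, 18, 0, 0, 0, 0, 0, 36, 0, 0, 0, 0, 0, 54, 0, 0, 0, 0, 0, 72, 0, 0, 0, 0, 0, 90, 0, 0, 0, 0])

```text
time: 11.65
position: [0.4352, -0.0951, 0.2873]
orientation: [0.047, 0.901, -0.101, 0.419]
ft_force: [0.8, -0.2, -1.0]
width: 0.0003
```

>>> arm_command(deltas=[0, 0, 0, 0, 0, 0, 0, 0, 0, 0, 0, 0, 0, 0, 0, 0, 0, 0])

```text
time: 11.95
position: [0.4353, -0.0935, 0.2874]
orientation: [0.047, 0.901, -0.101, 0.419]
ft_force: [0.2, 0.6, -0.0]
width: -0.0001
```

```bash
python3 look.py w12
```

```text
t 11.95 tool x,y,z local mm [  34.3   65.3 -133.8] phi 62.3 F wheel(x up,y right,z in) [ 0.  -0.6  0.1]
stem [([388.6, 126.5], 212, np.float64(95.4), np.float64(4.4))] 
spokes [(-178, 131), (-174, 13), (-114, 6), (-110, 118), (-106, 146), (-102, 40), (-38, 38), (-34, 188), (-30, 177), (-26, 26), (18, 33), (22, 62), (26, 85), (30, 100), (34, 113), (38, 178), (42, 177), (46, 111), (98, 12), (102, 26), (106, 52), (110, 132), (114, 112), (178, 13)]
```

View pics/w12.png

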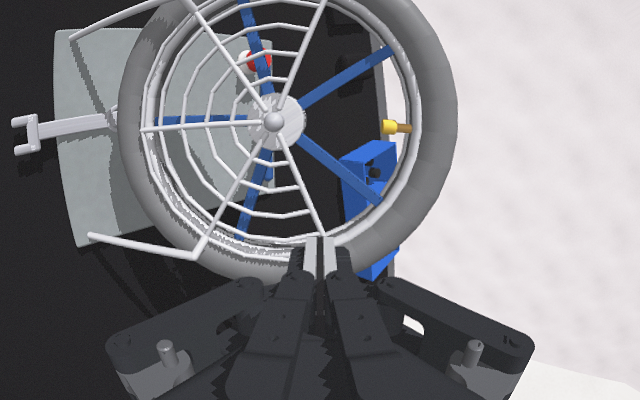

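Clear view: nut (274,121.5), cap (388.6,126.5), opposite spoke (160,120)–(245,119). Guard opening ends at (323,3) and (323,235), lower guard wire end (143,130).

```bash
python3 - <<'E'
from meas import *
d=dict(np.load("w12.npz"));f=lambda u,o:(onw(d,u,o)[0]*1e3).round(1)
N=f((274,121.5),-.03);print("nut",N)
for n,u,o in(("edgeL",(323,3),-.021),("edgeR",(323,235),-.021),("bot",(143,130),-.021),("cap",(388.6,126.5),0),("oppfar",(162,120.5),-.004),("oppnear",(235,119.5),-.004),("sp36",(383,201),-.004),("sp-36",(390,49),-.004)):
    l=f(u,o);q=l-N;print(n,l,"ang own hub %.1f about nut %.1f"%(np.degrees(np.arctan2(-l[1],l[2])),np.degrees(np.arctan2(-q[1],q[2]))))
E
```

```text
nut [-30.   -2.5  -0.1]
edgeL [-21.   95.   37.6] ang own hub -68.4 about nut -68.9
edgeR [-21.  -99.6  37.7] ang own hub 69.3 about nut 68.7
bot [ -21.    -3.2 -122.1] ang own hub 178.5 about nut 179.7
cap [ 0.  -7.3 95.1] ang own hub 4.4 about nut 2.9
oppfar [  -4.     3.4 -110.6] ang own hub -178.2 about nut -176.9
oppnear [ -4.   -0.4 -38.4] ang own hub 179.4 about nut -176.9
sp36 [ -4.  -74.   92.1] ang own hub 38.8 about nut 37.8
sp-36 [-4.  60.9 94.8] ang own hub -32.7 about nut -33.7
```

All marks agree once referenced to the nut: the guard is symmetric about it and the stem is at +3.0°. I'll correct the hub by 2.5 mm and push 3° more.

```bash
python3 - <<'E'
from meas import *
H=HUB+Rwheel()@[0,-.0025,0];print(H.round(4).tolist())
import re
s=open("h.py").read().replace("[.528,-.0475,.175]",str(H.round(4).tolist()));open("h.py","w").write(s)
R=Rwheel();l=R.T@(np.array([.5625,-.0413,.2196])-H);x,y=l[2]*1e3,-l[1]*1e3;print("contact",x,y,l[0]*1e3)
a=np.radians(-3);t=np.array([x*np.cos(a)-y*np.sin(a),x*np.sin(a)+y*np.cos(a)]);print("goal",t)
o=bot.get_obs();m=R.T@(o["position"]-H);print("now",(np.r_[m[2],-m[1],m[0]]*1e3).round(1),delta(0,.058,-.04))
E
```

```text
[0.5275, -0.0499, 0.175]
contact 54.91561587671189 -16.133008222637194 -4.03314017645444
goal [ 53.99601952 -18.98495977]
now [  34.3   62.6 -133.9] (array([ 23.6, -65.2,  93.8]), array([ 0.05,  0.  , -0.03]))
```

>>> arm_command(deltas=[5, -18, 10, 0, 0, 0, 10, -36, 30, 0, 0, 0, 15, -54, 50, 0, 0, 0, 20.2, -68.6, 75, 0, 0, 0, 20.2, -68.6, 94, 0, 0, 0])

```text
time: 12.5
position: [0.5347, -0.0435, 0.2421]
orientation: [0.046, 0.901, -0.099, 0.42]
ft_force: [-0.1, 0.4, 0.5]
width: -0.0002
```

>>> arm_command(deltas=[0, 0, 0, 0, 0, 0, 0, 0, 10, 0, 0, 0, 0, 0, 22, 0, 0, 0, 0, 0, 36, 0, 0, 0, 0, 0, 36, 0, 0, 0])

```text
time: 13.0
position: [0.56, -0.0519, 0.2191]
orientation: [0.047, 0.901, -0.101, 0.419]
ft_force: [-0.5, -0.1, 0.2]
width: 0.0001
```

```bash
python3 look.py w13
```

```text
t 13.0 tool x,y,z local mm [54.4 -5.2 -3.8] phi -5.5 F wheel(x up,y right,z in) [-0.1  0.2 -0.5]
stem [([397.6, 271.0], 373, np.float64(95.7), np.float64(2.3))] 
spokes [(-178, 186), (-174, 188), (-170, 56), (-114, 26), (-110, 351), (-106, 380), (-102, 307), (-82, 30), (-78, 338), (-74, 12), (-70, 34), (-66, 47), (-62, 49), (-58, 56), (-54, 57), (-50, 27), (-42, 13), (-38, 488), (-34, 638), (-30, 500), (-26, 310), (-22, 330), (-18, 326), (-14, 299), (-10, 237), (-6, 193), (-2, 160), (2, 93), (6, 43), (34, 72), (38, 51), (178, 127)]
```

Goal y = −19, so the push is −13.8 mm, gently.

>>> arm_command(deltas=[0.3, -5, 0, 0, 0, 0, 0.3, -9, 0, 0, 0, 0, 0, -11, 0, 0, 0, 0, 0, -12.5, 0, 0, 0, 0, -0.3, -14, 0, 0, 0, 0])

```text
time: 13.55
position: [0.5629, -0.039, 0.2201]
orientation: [0.048, 0.9, -0.101, 0.42]
ft_force: [-3.0, -6.0, 1.4]
width: -0.0001
```

>>> arm_command(deltas=[0, 0, 0, 0, 0, 0, 0, 0, 0, 0, 0, 0])

```text
time: 13.75
position: [0.563, -0.0388, 0.2199]
orientation: [0.048, 0.901, -0.101, 0.42]
ft_force: [-2.9, -3.6, 2.9]
width: 0.0
```

```bash
python3 look.py w14
```

```text
t 13.75 tool x,y,z local mm [ 55.1 -18.6  -4.3] phi -18.7 F wheel(x up,y right,z in) [ 0.9  4.1 -3.4]
stem [] 
spokes [(-178, 173), (-174, 150), (-170, 11), (-114, 172), (-110, 328), (-106, 331), (-102, 130), (-82, 74), (-78, 412), (-74, 36), (-70, 81), (-66, 158), (-62, 158), (-58, 151), (-54, 109), (-50, 8), (-42, 189), (-38, 594), (-34, 579), (-30, 335), (-26, 229), (-22, 200), (-18, 132), (-14, 133), (-10, 120), (-6, 47), (174, 41), (178, 156)]
```

>>> arm_command(deltas=[-0.3, -0.7, 0, 0, 0, 0, -0.3, -0.7, 0, 0, 0, 0])

```text
time: 14.0
position: [0.5631, -0.038, 0.2195]
orientation: [0.048, 0.901, -0.101, 0.42]
ft_force: [-4.7, -3.6, 4.0]
width: 0.0
```

>>> arm_command(deltas=[0, 3, 0, 0, 0, 0, 0, 3, -20, 0, 0, 0, 0, 3, -45, 0, 0, 0, -10, 15, -90, 0, 0, 0, -20, 30, -130, 0, 0, 0])

```text
time: 14.5
position: [0.4454, -0.0408, 0.2873]
orientation: [0.046, 0.901, -0.1, 0.419]
ft_force: [-0.9, -0.2, -0.5]
width: 0.0004
```

>>> arm_command(deltas=[0, 18, 0, 0, 0, 0, 0, 36, 0, 0, 0, 0, 0, 51, 0, 0, 0, 0, 0, 51, 0, 0, 0, 0, 0, 51, 0, 0, 0, 0])

```text
time: 15.0
position: [0.4353, -0.0915, 0.2871]
orientation: [0.047, 0.901, -0.101, 0.419]
ft_force: [-0.2, -0.1, -0.5]
width: -0.0003
```

>>> arm_command(deltas=[0, 0, 0, 0, 0, 0, 0, 0, 0, 0, 0, 0, 0, 0, 0, 0, 0, 0])

```text
time: 15.3
position: [0.4355, -0.0912, 0.2874]
orientation: [0.047, 0.901, -0.101, 0.419]
ft_force: [-1.3, -0.6, 0.5]
width: -0.0001
```

```bash
python3 look.py w15
```

```text
t 15.3 tool x,y,z local mm [  34.    60.5 -134. ] phi 60.7 F wheel(x up,y right,z in) [-0.3  0.9 -1.2]
stem [([389.1, 123.6], 210, np.float64(95.3), np.float64(-0.1))] 
spokes [(-178, 61), (-174, 7), (-114, 63), (-110, 143), (-106, 99), (-42, 74), (-38, 185), (-34, 167), (14, 31), (18, 66), (22, 89), (26, 109), (30, 133), (34, 178), (38, 173), (42, 120), (46, 26), (102, 9), (106, 107), (110, 130), (114, 47), (174, 9), (178, 6)]
```

View pics/w15.png

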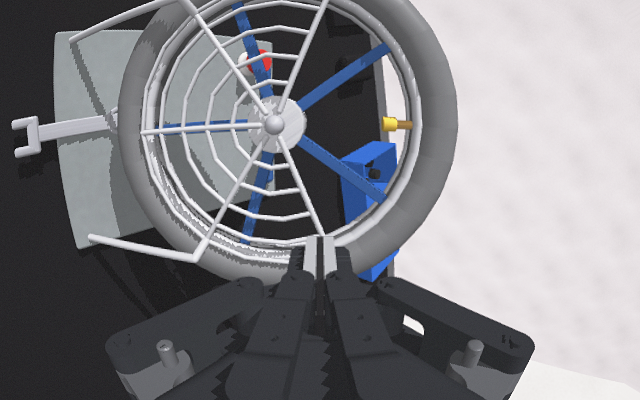

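The cap (389,124), nut (274,125) and lower guard wire line up, the stem reads −0.1°, and the tool is about 130 mm clear. Handing in.

```bash
python3 -c "
from rig import bot
print(bot.sign_off())"
```

```text
the job is handed in; nothing more can be done
None
```

The wheel is turned and the job is handed in, with the valve stem at twelve o'clock: the last wrist image put it at −0.1° from the top. I turned the wheel about 155° anticlockwise through the opening with closed fingers. That took three strokes, each on a different spoke, then two small corrections on the last spoke.

- **Position:** In the last image the cap, axle nut and lower guard wire line up, and the spokes look even on both sides. An earlier view read about 4.5° where the true figure was 3.0°. My hub estimate was 2.5 mm off to one side, so I corrected it against the guard and the nut before the final push. The stand's yaw is good only to about 1°, so the true stem angle could be off by roughly half a degree.
- **Force:** Wrist forces I read stayed below about 10 N. I did not command the fingers near the tyre or the stem, and saw no unexpected contact.
- **At hand-in:** The tool was about 130 mm clear of the wheel with wrist force near zero, at 15.3 s of the 64 s allowed. The spanner and pot looked unmoved in the last view. I did not look again at the mug, bottle, tape, gauge or screwdriver, but the arm never went near them.

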